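# Index the dial-indicator carriage to the second detent of a bench centre

### The job

The shaft on the bench centre is to be checked for bend at mid-length: take the indicator carriage by its finger grip, run it back against the end stop at the right-hand end of its rail, then slide it away from the stop, feeling for the ball detent, until it drops into the second notch. Hold it there for the reading: finish with the fingers still gripping the finger grip and the ball seated in that second notch. Leave the loose things on the bench where they lie.

Things in the scene. Friction and masses are not known exactly. Their poses are not given: they have to be found in the camera images.
- bench_centre: Bench centre for checking shafts, fixed: grey bed, top 30 mm above the table, spanning its x -0.145 to 0.055 and y +-0.225. A 20 mm ground shaft lies between two centre heads (95 mm high, y = +-0.19); a guide rail on the robot's side bears the indicator carriage. Origin on the table under mid-shaft; y runs along shaft and rail to the robot's left, x away from the robot. Yaw up to 0.25 rad.
- stop (a point): Face of the fixed end stop, a dark block with a brass screw on the rail's right-hand end; 45 mm above the table, at x = -0.070, y = -0.143 in the bench's frame. The block's top is 60 mm above the table.
- grip (a point): Carriage's finger grip: upright black tab 14 mm thick along the rail (bench y: grasp it across this), 34 mm along bench x, 40 mm tall. This point is the centre of its foot, on the carriage's flat top plate (70 mm along the rail), 66 mm above the table; axes as the bench's. In the bench's frame: x = -0.120, y = -0.105 + joint slide. Nothing else rises above the plate within 55 mm.
- carriage: The indicator carriage on the rail: dark bearing block, aluminium top plate, finger grip, post and dial. Origin under its middle on the rail, 30 mm above the table, at x = -0.070, y = -0.105 + joint slide in the bench's frame; axes as the bench's.
- dial (a point): Centre of the carriage's dial indicator: 55 mm dial on a post, above the shaft, 168 mm above the table (top 207 mm). It moves with the carriage: 120 mm from the grip along bench +x; its post stands 75 mm from the grip.
- slide (a joint): Place of the carriage on its rail, m: 0 against the end stop at the right-hand end, growing along the bench's +y up to 0.21. Left anywhere on the rail at the start. Sliding friction about 1.5 N. The hidden index bar has three notches 12 mm wide, 55 mm apart; it is clamped by hand: the first notch lies 36 to 64 mm from the stop.
- ball_plunger (a joint): Sprung 16 mm detent ball in the carriage, hidden under a guard: about -0.0005 to 0 m dropped in a notch, 0.0022 to 0.0027 riding on the plain index bar. Nearing a notch the ball draws the carriage on by 2 to 5 N; past its middle it pushes back, up to 8 to 13 N, before it rides out.
- bearing: Bystander: loose ball bearing lying flat, 47 mm across, 14 high. Leave it alone.
- collar: Bystander: loose dark steel shaft collar lying flat, 36 mm across, 14 high. Leave it alone.
- hex_key: Bystander: loose dark hex key, 110 by 35 mm L, 8 mm thick. Leave it alone.
- screwdriver: Bystander: loose screwdriver with a wood-coloured handle, lying. Leave it alone.
- wrench: Bystander: loose steel open wrench, lying behind the bench centre. Leave it alone.
- oil: Bystander: loose grey plastic bottle, 48 mm across, 120 high, standing. Leave it alone.
- carton: Bystander: loose cardboard carton 55 x 55 x 24 mm. Leave it alone.

How it is judged (in metres and radians):
On the way:
1. the carriage is brought back against the right-hand end stop, with the fingers on its grip (value of joint slide below 0.002 m and contact force between the fingers and carriage above 1 N), for 0.1 s.
At the end, for the whole second after the job is handed in: the carriage stands still with its ball seated in the second notch from the end stop (ball reading below 1.3 mm, which is the carriage within about 2 mm of the notch's middle), and the fingers still hold its finger grip with more than 3 N (value of joint slide between 0.089 and 0.121 m and value of joint ball_plunger below 0.0013 m and velocity of joint slide between -0.005 and 0.005 m/s and contact force between the fingers and carriage above 3 N); the arm keeps its last pose, push and grip.
It fails at once if one of the loose bystanders is pushed about (30 mm or more) (distance of any of bearing, collar, hex_key, screwdriver, wrench, oil, carton from where it was at the start of the episode above 0.03 m).
It also fails if it takes over 64 s, if anything falls off the work surface, if the arm or the gripper's body presses on something with over 40 N, if the wrist force passes 120 N, or if a joint passes its speed limit or range.

### The arm

A 7-joint arm with a two-finger parallel gripper is mounted at the origin on the work surface. World frame = base frame: x ahead of the robot, y to its left, z up, the work surface at z = 0. Lengths are in mm, angles in degrees, forces in N, time in s.
With the tool pointing down it reaches from about 425 to 875 mm from the base axis. Payload 4.7 kg.
Tool frame: the origin (TCP) lies between the finger pads; the fingertips stand 14 mm ahead of it and the grasp point (between the pads) lies 5 mm behind it; z points along the fingers, y is the line along which they close (so a half turn about z gives the same grasp; the last joint's range is limited). The gripper opens to 85 mm and grips with 20 to 120 N. Pads are 22 mm wide; open, the fingers measure 114 mm over their backs; the gripper's body (76 mm by 85 mm) begins 54 mm behind the grasp point. The pads swing forward as they close: fully open they stand 13 mm farther back than shut.
Start: joints at [-67.431, 18.392, -4.016, 83.108, 1.295, 78.541, -3.26], TCP at [241.004, 603.689, 245.349] pointing down, gripper open.
Joint ranges: [-163.93, 163.93], [-17.29, 119.83], [-79.2, 71.16], [3.27, 140.29], [-89.18, 269.18], [5.43, 117.66], [-154.24, 154.24]. Speed limits (degrees/s): [147.25, 147.25, 180, 180, 180, 180, 180].

### API

Orientations are given as [roll, pitch, yaw] about the fixed x, y, z axes, in that order (R = Rz(yaw) Ry(pitch) Rx(roll)).
In Python, from rig import * gives the robot as it stands. The module is installed in compiled form; this text tells all that it offers.
- The arm moves only by the shell command python3 -m jog 'ROWS' [OPENING] [FORCE]. ROWS is JSON, a list of rows, each a list of 2 entries, a list of its own where there are three numbers: the shift along the tool's x, y, z as a fraction of full scale, then the turn, a rotation vector about the tool's x, y, z as a fraction of full scale. In form: [[[dx, dy, dz], [rx, ry, rz]], ...]. A call has 1 to 8 rows; each row shifts and turns the commanded pose from where the row before left it, along the tool's axes as they then stand; what a row does not reach is not made up. Full scale, the value 1, is 0.2 m for a shift and 180 degrees for a turn. A row lasts 1/10 s, in which the tool goes at most 50 mm and 8.59 degrees, less where a joint would pass 70% of its speed; a pose out of reach is approached as far as the arm can. A call with a number of a shift or a turn outside -1 to 1 is refused whole. A call with a gripper value outside its range is refused whole. OPENING is the finger opening in mm, from 0 to 85.4, set as the call begins (- or left out, the last holds). The fingers move at their own pace and stop on an object; FORCE is the grip in N (left out, the last holds). Time passes only in rows, so rows that do not move let the fingers close. It gives the time, the measured TCP pose, the force, the opening and the grip force at its end, in the units of the state.
- state(): the state, without advancing time (a new reading comes with each control period).
- grab_frame(name): name is "side" or "top" or "wrist"; returns a dict with "frame" (420x560x3 uint8, red, green, blue), "depth" (420x560 float32, mm along the optical axis (not along the pixel's ray), 0 where there is no reading), "fov_y" (degrees; the focal length in pixels is half the picture's height over the tangent of half this angle, whatever the lens; pixels are square), "cx", "cy" (the principal point, pixels), "distortion" ([k1, k2, p1, p2, k3] as OpenCV has them; the pictures are not rectified), "rvec" (rotation vector, rad) and "tvec" (3), from world to camera coordinates, as OpenCV has them. Camera axes: x right, y down, z forward; pixel columns grow to the right and rows downward; lengths in mm; the calibration is good to about 2 mm. A picture is of the moment at which its call begins.
- sign_off(): hands the job in; it is judged then, once.
The state is a dict: "clock": time; "joints": joint angles; "joint_velocities": joint speeds; "joint_efforts": joint torques, N m; "tool_pos": TCP position; "ee_rot": TCP orientation; "ft_force": force on the tool from outside, world axes, zero at the start; "ft_torque": the same for the moment, N m; "finger_gap": opening from 0.0 (shut) to 1.0 (fully open); "grip_force": force on a finger pad.
Only numpy, scipy, OpenCV 4.12 (cv2) and the standard library are available. Lean on these libraries where they do the work, as an engineer would, in place of code of your own. Each camera call takes 0.05 s, during which the arm holds its last target. There are 200 camera calls.

## Working session

There is one attempt and no reset: what is moved stays moved. The work goes in short steps, Python scripts to look and compute and a shell command to move; the robot and the scene stay as the last step left them, time stands still between calls to the robot, and variables do not carry over. Pictures are saved under pics/ and viewed, at most 10 in all, crops included, and the job is handed in when it is done.

```bash
mkdir -p pics; cat > h.py <<'E'
import numpy as np, cv2
from rig import *
def cam(n):
    g=grab_frame(n); h=g["frame"].shape[0]
    f=h/2/np.tan(np.radians(g["fov_y"])/2)
    g["K"]=np.array([[f,0,g["cx"]],[0,f,g["cy"]],[0,0,1]]); g["R"]=cv2.Rodrigues(np.array(g["rvec"],float))[0]
    g["t"]=np.array(g["tvec"],float).reshape(3); g["D"]=np.array(g["distortion"],float); return g
def cloud(g):
    h,w=g["depth"].shape; u,v=np.meshgrid(np.arange(w),np.arange(h))
    p=cv2.undistortPoints(np.stack([u,v],-1).reshape(-1,1,2).astype(float),g["K"],g["D"]).reshape(h,w,2)
    d=g["depth"][...,None]; c=np.concatenate([p*d,d],-1)
    return (c-g["t"])@g["R"]
def proj(g,P): return cv2.projectPoints(np.array(P,float).reshape(-1,1,3),np.array(g["rvec"],float),g["t"],g["K"],g["D"])[0].reshape(-1,2)
E
python3 - <<'E'
from h import *
for n in("top","side"):
    g=cam(n); cv2.imwrite(f"pics/{n}0.png",g["frame"][...,::-1]); np.save(f"{n}.npy",cloud(g)); np.save(f"{n}_rgb.npy",g["frame"])
s=state(); print(s)
E
```

```text
{'clock': 0.1, 'joints': array([-67.43200582,  18.43505619,  -4.01464701,  83.16920106,
         1.29509071,  78.54078336,  -3.26112018]), 'joint_velocities': array([ 0.02268688, -0.17526798,  0.03984029, -0.08649492,  0.01721322,
        0.02882777, -0.06881756]), 'joint_efforts': array([-4.31405329e-05, -4.94875968e+01, -3.84036815e-01, -3.15213454e+01,
        1.28706655e-02,  7.42278731e-03,  3.85572082e-05]), 'tool_pos': array([240.84991962, 603.22962731, 244.31867458]), 'ee_rot': array([-1.79900195e+02,  5.89166792e-03,  1.58239693e+02]), 'ft_force': array([ 0.2542704 , -0.64065166, -0.4230807 ]), 'ft_torque': array([ 0.02989767, -0.03643342,  0.02244561]), 'grip_force': 0.0, 'finger_gap': 0.9998888646576815}
```

View pics/top0.png

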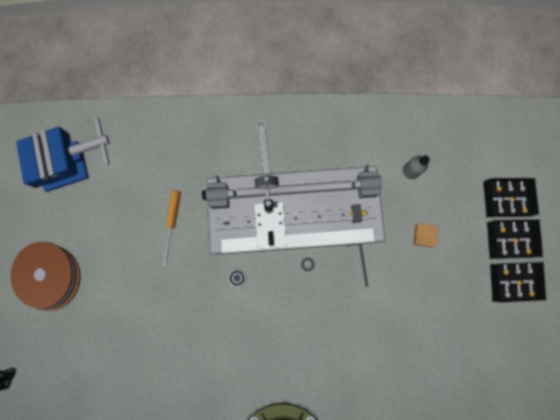

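View pics/side0.png

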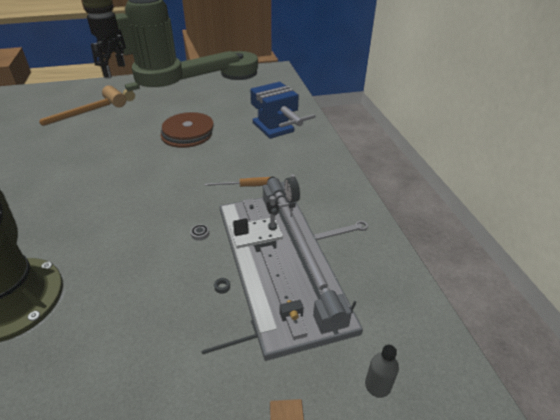

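The top view shows the carriage with its black tab at (271,238), the stop at (357,213) and the bed corners at about (208,178), (378,166), (383,241) and (210,255). The side view agrees: tab at (241,227), stop at (292,308).

```bash
python3 - <<'E'
from h import *
P=np.load("top.npy"); I=np.load("top_rgb.npy").astype(int)
m=np.zeros(P.shape[:2],bool); m[150:275,190:400]=1
bed=m&(abs(P[...,2]-30)<6)
n,l,st,_=cv2.connectedComponentsWithStats(cv2.morphologyEx(((P[...,2]>20)&m).astype(np.uint8),cv2.MORPH_OPEN,np.ones((5,5))))
k=1+np.argmax(st[1:,4]); Q=P[(l==k)]
r=cv2.minAreaRect(Q[:,:2].astype(np.float32)); print("rect",r)
print("bed z",np.median(P[bed][:,2]))
dark=I.max(-1)<50
t=m&dark&(P[...,2]>85)&(P[...,2]<120); 
v,u=np.nonzero(t); print("tab top px",u.min(),u.max(),v.min(),v.max(),P[t].mean(0) if t.any() else 0, np.median(P[t][:,2]))
P2=np.load("side.npy"); I2=np.load("side_rgb.npy").astype(int)
m2=np.zeros(P2.shape[:2],bool); m2[210:245,225:255]=1
t2=m2&(I2.max(-1)<60)&(P2[...,2]>98); print("side tab top",P2[t2].mean(0),t2.sum(),P2[m2][:,2].max())
# white strip edge (robot side, z~30) for yaw, both views
for Pp,Ii,mm in((P,I,m),(P2,I2,None)):
    w=(Ii.min(-1)>190)&(abs(Pp[...,2]-30)<8)&(np.hypot(Pp[...,0],Pp[...,1])<900)
    if mm is not None: w&=mm
    print("strip",w.sum(),cv2.minAreaRect(Pp[w][:,:2].astype(np.float32)))
# brass screw
for Pp,Ii in((P,I),(P2,I2)):
    b=(Ii[...,0]-Ii[...,2]>80)&(Pp[...,2]>30)&(Pp[...,2]<70)&(Pp[...,0]<800)&(Pp[...,0]>400)&(abs(Pp[...,1])<300)
    print("brass",b.sum(),np.median(Pp[b],0))
E
```

```text
rect ((563.9478149414062, -38.471435546875), (264.0722961425781, 453.4918518066406), 3.7381973266601562)
bed z 30.041133170673433
tab top px 203 272 191 243 [553.15960532  81.26929385  99.26267699] 103.99682620784061
side tab top [517.96162991  18.63357323 105.10874236] 78 728.2614529248618
strip 13 ((532.7064208984375, -50.04689025878906), (2.0730836391448975, 314.8009948730469), 3.7572977542877197)
strip 0 ((0.0, 0.0), (0.0, 0.0), 0.0)
brass 19 [ 579.97201321 -207.75068211   59.26509696]
brass 7 [ 580.47858286 -209.67761953   61.04872657]
```

```bash
cat >> h.py <<'E'
def toolerr(x,y,z,yaw):
    from scipy.spatial.transform import Rotation as Ro
    s=state(); R=Ro.from_euler("xyz",s["ee_rot"],degrees=True); T=Ro.from_euler("xyz",[180,0,yaw],degrees=True)
    d=np.array([x,y,z])-s["tool_pos"]
    print("rot frac",((R.inv()*T).as_rotvec(degrees=True)/180).round(4),"shift frac now",(R.inv().apply(d)/200).round(3),"after turn",(T.inv().apply(d)/200).round(3),"dist",np.linalg.norm(d).round(1))
E
python3 - <<'E'
from h import *
P=np.load("top.npy"); I=np.load("top_rgb.npy").astype(int)
m=np.zeros(P.shape[:2],bool); m[228:250,262:282]=1
t=m&(I.max(-1)<70)&(P[...,2]>99); print(P[t].mean(0),t.sum(),np.median(P[t],0))
r=cv2.minAreaRect(P[t][:,:2].astype(np.float32)); print(r)
toolerr(518,18,200,183.74)
E
python3 -m jog '[[[0,0,0],[0,0,-0.0472]],[[0,0,0],[0,0,-0.0472]],[[0,0,0],[0,0,-0.0472]]]' 60 30
python3 - <<'E'
from h import *
toolerr(518,18,245,183.74)
E
```

```text
[515.33009876  22.80995072 105.0907687 ] 43 [514.92137545  22.05551212 105.14596373]
((514.8993530273438, 23.165531158447266), (7.162441730499268, 28.46514892578125), 89.70049285888672)
rot frac [-6.000e-04 -1.000e-04 -1.417e-01] shift frac now [-2.372 -2.204  0.226] after turn [-1.192 -3.01   0.222] dist 649.1
clock: 0.4
tool_pos: [240.9, 603.4, 244.7]
ee_rot: [-179.9, -0.0, -175.9]
ft_force: [0.5, -0.4, -0.2]
finger_gap: 0.701
grip_force: 0.0
rot frac [-0.0003 -0.0001  0.0019] shift frac now [-1.174e+00 -3.018e+00  1.000e-03] after turn [-1.192e+00 -3.011e+00 -2.000e-03] dist 647.7
```

```bash
python3 -m jog '[[[-0.074,-0.188,0],[0,0,0]],[[-0.074,-0.188,0],[0,0,0]],[[-0.074,-0.188,0],[0,0,0]],[[-0.074,-0.188,0],[0,0,0]],[[-0.074,-0.188,0],[0,0,0]],[[-0.074,-0.188,0],[0,0,0]],[[-0.074,-0.188,0],[0,0,0]],[[-0.074,-0.188,0],[0,0,0]]]'
python3 -c "
from h import *
toolerr(516,21,245,183.74)"
```

```text
clock: 1.2
tool_pos: [379.0, 309.4, 245.0]
ee_rot: [-180.0, -0.0, -176.3]
ft_force: [0.1, -0.6, -0.4]
finger_gap: 0.701
grip_force: 0.0
rot frac [-0.0001 -0.0001 -0.    ] shift frac now [-0.59  -1.484  0.   ] after turn [-0.59  -1.484  0.   ] dist 319.3
```

```bash
python3 -m jog '[[[-0.074,-0.185,0],[0,0,0]],[[-0.074,-0.185,0],[0,0,0]],[[-0.074,-0.185,0],[0,0,0]],[[-0.074,-0.185,0],[0,0,0]],[[-0.074,-0.185,0],[0,0,0]],[[-0.074,-0.185,0],[0,0,0]],[[-0.074,-0.185,0],[0,0,0]],[[-0.074,-0.185,0],[0,0,0]]]'
python3 -m jog '[[[0,0,0],[0,0,0]],[[0,0,0],[0,0,0]],[[0,0,0],[0,0,0]]]'
python3 - <<'E'
from h import *
toolerr(516,21,170,183.74)
g=cam("wrist"); cv2.imwrite("pics/w1.png",g["frame"][...,::-1]); P=cloud(g); I=g["frame"].astype(int)
p=proj(g,[[516,21,106]])[0]; print("expected tab px",p)
d=(I.max(-1)<70)&(P[...,2]>99)&(P[...,2]<113)&(np.hypot(P[...,0]-516,P[...,1]-21)<40)
print(d.sum(),P[d].mean(0) if d.any() else 0,cv2.minAreaRect(P[d][:,:2].astype(np.float32)) if d.any() else 0)
E
```

```text
clock: 2.0
tool_pos: [516.3, 22.0, 245.1]
ee_rot: [180.0, -0.0, -176.3]
ft_force: [0.5, 1.2, 0.4]
finger_gap: 0.7
grip_force: 0.0
clock: 2.3
tool_pos: [515.6, 24.9, 244.9]
ee_rot: [180.0, -0.1, -176.2]
ft_force: [0.4, 1.0, -0.5]
finger_gap: 0.7
grip_force: 0.0
rot frac [ 0.0002 -0.0003  0.0005] shift frac now [-0.001 -0.02   0.375] after turn [-0.001 -0.019  0.375] dist 75.0
expected tab px [277.34691782 200.72884131]
711 [517.36969865  23.65879321 104.65082995] ((518.3027954101562, 23.570358276367188), (32.98924255371094, 13.430174827575684), 4.170388698577881)
```

View pics/w1.png

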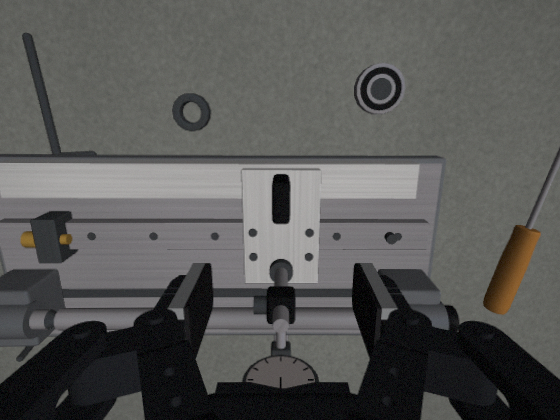

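The tab is at (281,198) in the wrist view, between the open fingers and free on both sides. It measures (518, 23.6), yaw about 4°.

```bash
python3 -m jog '[[[-0.013,-0.006,0.15],[0,0,0]],[[0,0,0.15],[0,0,0]],[[0,0,0.15],[0,0,0]],[[0,0,0.15],[0,0,0]],[[0,0,0.15],[0,0,0]],[[0,0,0.035],[0,0,0]],[[0,0,0],[0,0,0]],[[0,0,0],[0,0,0]]]'
python3 -m jog '[[[0,0,0],[0,0,0]],[[0,0,0],[0,0,0]],[[0,0,0],[0,0,0]],[[0,0,0],[0,0,0]],[[0,0,0],[0,0,0]],[[0,0,0],[0,0,0]],[[0,0,0],[0,0,0]],[[0,0,0],[0,0,0]]]' 0 40
python3 -c "
from h import *
toolerr(518,24,86,183.9);print(state())"
```

```text
clock: 3.15
tool_pos: [519.8, 23.2, 89.7]
ee_rot: [180.0, 0.1, -176.2]
ft_force: [-0.1, -0.5, 0.3]
finger_gap: 0.704
grip_force: 0.0
clock: 3.95
tool_pos: [519.4, 22.4, 89.3]
ee_rot: [180.0, 0.1, -176.3]
ft_force: [-2.7, -0.8, 6.4]
finger_gap: 0.157
grip_force: 40.4
rot frac [ 0.0001  0.0004 -0.001 ] shift frac now [0.006 0.009 0.016] after turn [0.006 0.009 0.016] dist 3.9
{'clock': 3.95, 'joints': array([-27.12241412,  10.77045779,  23.79832714, 112.59359896,
        -5.14117731,  57.5633639 ,  92.77275716]), 'joint_velocities': array([ 0.09423767, -0.0294975 , -0.06140986, -0.04708663, -0.09595043,
       -0.00617394,  0.00044179]), 'joint_efforts': array([-2.28408622e-01, -3.18322277e+01,  1.99004062e+00, -2.52517265e+01,
       -1.04698653e-01, -4.68482617e-01, -6.01644584e-03]), 'tool_pos': array([519.37865611,  22.36692237,  89.27695537]), 'ee_rot': array([ 1.79987252e+02,  7.39812613e-02, -1.76286676e+02]), 'ft_force': array([-2.66776569, -0.80078568,  6.36612115]), 'ft_torque': array([-0.14525096,  0.24757222, -0.04804915]), 'grip_force': 40.35942256450653, 'finger_gap': 0.15673216265286882}
```

```bash
Z='[[[0,-0.06,0],[0,0,0]]'; 
python3 -m jog '[[[0,-0.06,0],[0,0,0]],[[0,-0.06,0],[0,0,0]],[[0,-0.06,0],[0,0,0]],[[0,-0.06,0],[0,0,0]],[[0,-0.06,0],[0,0,0]],[[0,-0.06,0],[0,0,0]],[[0,-0.06,0],[0,0,0]],[[0,-0.06,0],[0,0,0]]]'
python3 -m jog '[[[0,-0.06,0],[0,0,0]],[[0,-0.06,0],[0,0,0]],[[0,-0.06,0],[0,0,0]],[[0,0,0],[0,0,0]],[[0,0,0],[0,0,0]]]'
python3 -c "
from h import *
print(state()['ft_force'],state()['grip_force'])
for n in ['top']:
  g=cam(n); cv2.imwrite('pics/t2.png',cv2.resize(g['frame'][150:290,180:420,::-1],None,fx=3,fy=3))"
```

```text
clock: 4.75
tool_pos: [525.5, -72.2, 89.3]
ee_rot: [179.9, 0.1, -176.2]
ft_force: [-2.6, 3.3, 7.5]
finger_gap: 0.154
grip_force: 40.7
clock: 5.25
tool_pos: [528.0, -110.2, 89.3]
ee_rot: [-179.9, 0.1, -176.3]
ft_force: [-1.2, -0.0, 6.3]
finger_gap: 0.162
grip_force: 41.1
[-1.15119702 -0.04676307  6.30770153] 41.052358746528625
```

View pics/t2.png

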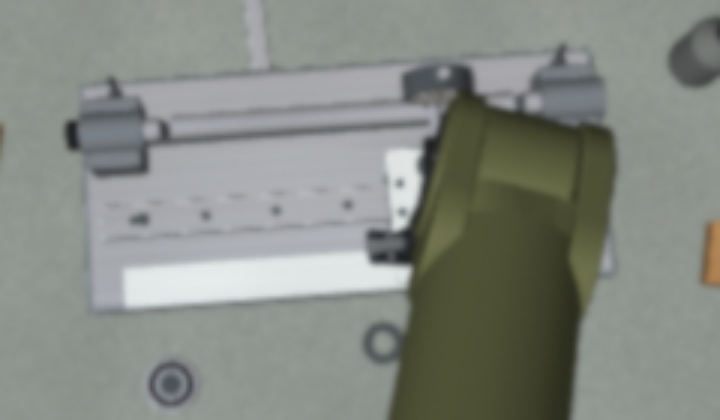

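The carriage has followed the gripper to the right (plate edge at crop (390,180)). It has about 30 mm left to run to the stop.

```bash

python3 -m jog '[[[0,-0.04,0],[0,0,0]],[[0,-0.04,0],[0,0,0]],[[0,-0.03,0],[0,0,0]],[[0,0,0],[0,0,0]]]'
python3 -m jog '[[[0,-0.01,0],[0,0,0]],[[0,-0.01,0],[0,0,0]],[[0,0,0],[0,0,0]]]'
python3 -m jog '[[[0,-0.01,0],[0,0,0]],[[0,-0.01,0],[0,0,0]],[[0,0,0],[0,0,0]]]'
```

```text
clock: 5.7
tool_pos: [529.4, -132.0, 89.3]
ee_rot: [-180.0, 0.1, -176.3]
ft_force: [-1.6, -1.5, 6.4]
finger_gap: 0.154
grip_force: 41.0
clock: 6.0
tool_pos: [529.6, -135.0, 89.3]
ee_rot: [180.0, 0.1, -176.3]
ft_force: [-1.9, 0.5, 7.0]
finger_gap: 0.157
grip_force: 41.2
clock: 6.3
tool_pos: [529.9, -138.9, 89.3]
ee_rot: [180.0, 0.1, -176.3]
ft_force: [-1.8, 0.7, 7.0]
finger_gap: 0.161
grip_force: 41.1
```

```bash

for i in 1; do python3 -m jog '[[[0,-0.01,0],[0,0,0]],[[0,-0.01,0],[0,0,0]],[[0,0,0],[0,0,0]]]'
python3 -m jog '[[[0,-0.01,0],[0,0,0]],[[0,-0.01,0],[0,0,0]],[[0,0,0],[0,0,0]]]'
python3 -m jog '[[[0,-0.01,0],[0,0,0]],[[0,-0.01,0],[0,0,0]],[[0,0,0],[0,0,0]]]'
done | grep -v -e ee_ -e gap
```

```text
clock: 6.6
tool_pos: [530.1, -142.9, 89.3]
ft_force: [-1.5, 0.8, 6.7]
grip_force: 41.2
clock: 6.9
tool_pos: [530.3, -146.1, 89.3]
ft_force: [-1.8, 2.9, 7.4]
grip_force: 41.3
clock: 7.2
tool_pos: [530.3, -146.1, 89.3]
ft_force: [-4.9, 10.3, 13.1]
grip_force: 41.8
```

Stop reached: the tool stalled at y=-146.1 with the force rising to 10 N. I'll hold briefly, then slide away and start feeling for the notches.

```bash

{ python3 -m jog '[[[0,0,0],[0,0,0]],[[0,0,0],[0,0,0]],[[0,0,0],[0,0,0]]]'
python3 -m jog '[[[0,0.05,0],[0,0,0]],[[0,0.05,0],[0,0,0]],[[0,0.05,0],[0,0,0]],[[0,0.02,0],[0,0,0]],[[0,0,0],[0,0,0]],[[0,0,0],[0,0,0]]]'
python3 -m jog '[[[0,0.01,0],[0,0,0]],[[0,0,0],[0,0,0]]]'
python3 -m jog '[[[0,0.01,0],[0,0,0]],[[0,0,0],[0,0,0]]]'
python3 -m jog '[[[0,0.01,0],[0,0,0]],[[0,0,0],[0,0,0]]]'
python3 -m jog '[[[0,0.01,0],[0,0,0]],[[0,0,0],[0,0,0]]]'
python3 -m jog '[[[0,0.01,0],[0,0,0]],[[0,0,0],[0,0,0]]]'
python3 -m jog '[[[0,0.01,0],[0,0,0]],[[0,0,0],[0,0,0]]]'
python3 -m jog '[[[0,0.01,0],[0,0,0]],[[0,0,0],[0,0,0]]]'
python3 -m jog '[[[0,0.01,0],[0,0,0]],[[0,0,0],[0,0,0]]]'
python3 -m jog '[[[0,0.01,0],[0,0,0]],[[0,0,0],[0,0,0]]]'
python3 -m jog '[[[0,0.01,0],[0,0,0]],[[0,0,0],[0,0,0]]]'
} | grep -e pos -e force: -e clock | grep -v grip | paste - - -
```

```text
clock: 7.5	tool_pos: [530.3, -146.1, 89.3]	ft_force: [-4.2, 10.5, 12.1]
clock: 8.1	tool_pos: [528.4, -116.4, 89.3]	ft_force: [-2.4, 1.4, 7.7]
clock: 8.3	tool_pos: [528.4, -115.6, 89.3]	ft_force: [-0.5, -0.5, 7.2]
clock: 8.5	tool_pos: [528.2, -113.5, 89.3]	ft_force: [-1.4, -0.2, 6.7]
clock: 8.7	tool_pos: [528.1, -111.4, 89.3]	ft_force: [-1.6, 0.4, 6.6]
clock: 8.9	tool_pos: [528.0, -109.5, 89.3]	ft_force: [-1.6, 0.1, 6.5]
clock: 9.1	tool_pos: [527.8, -107.4, 89.3]	ft_force: [-2.6, -1.3, 6.9]
clock: 9.3	tool_pos: [527.7, -105.4, 89.3]	ft_force: [-1.3, -0.4, 7.9]
clock: 9.5	tool_pos: [527.6, -103.5, 89.3]	ft_force: [-0.8, -0.8, 8.0]
clock: 9.7	tool_pos: [527.4, -101.4, 89.3]	ft_force: [-0.8, -1.6, 6.1]
clock: 9.9	tool_pos: [527.3, -99.4, 89.3]	ft_force: [-1.8, -0.8, 6.8]
clock: 10.1	tool_pos: [527.2, -97.1, 89.3]	ft_force: [-2.3, 0.7, 7.4]
```

```bash

{ python3 -m jog '[[[0,0.005,0],[0,0,0]],[[0,0,0],[0,0,0]]]'
python3 -m jog '[[[0,0.005,0],[0,0,0]],[[0,0,0],[0,0,0]]]'
python3 -m jog '[[[0,0.005,0],[0,0,0]],[[0,0,0],[0,0,0]]]'
python3 -m jog '[[[0,0.005,0],[0,0,0]],[[0,0,0],[0,0,0]]]'
python3 -m jog '[[[0,0.005,0],[0,0,0]],[[0,0,0],[0,0,0]]]'
python3 -m jog '[[[0,0.005,0],[0,0,0]],[[0,0,0],[0,0,0]]]'
python3 -m jog '[[[0,0.005,0],[0,0,0]],[[0,0,0],[0,0,0]]]'
python3 -m jog '[[[0,0.005,0],[0,0,0]],[[0,0,0],[0,0,0]]]'
python3 -m jog '[[[0,0.005,0],[0,0,0]],[[0,0,0],[0,0,0]]]'
python3 -m jog '[[[0,0.005,0],[0,0,0]],[[0,0,0],[0,0,0]]]'
python3 -m jog '[[[0,0.005,0],[0,0,0]],[[0,0,0],[0,0,0]]]'
python3 -m jog '[[[0,0.005,0],[0,0,0]],[[0,0,0],[0,0,0]]]'
python3 -m jog '[[[0,0.005,0],[0,0,0]],[[0,0,0],[0,0,0]]]'
python3 -m jog '[[[0,0.005,0],[0,0,0]],[[0,0,0],[0,0,0]]]'
python3 -m jog '[[[0,0.005,0],[0,0,0]],[[0,0,0],[0,0,0]]]'
python3 -m jog '[[[0,0.005,0],[0,0,0]],[[0,0,0],[0,0,0]]]'
} | grep -e pos -e force: -e clock | grep -v grip | paste - - -
```

```text
clock: 10.3	tool_pos: [527.1, -96.8, 89.3]	ft_force: [-1.3, -1.2, 6.8]
clock: 10.5	tool_pos: [527.0, -94.7, 89.3]	ft_force: [-2.7, 1.3, 7.2]
clock: 10.7	tool_pos: [526.9, -93.9, 89.3]	ft_force: [-2.5, 0.4, 7.4]
clock: 10.9	tool_pos: [526.8, -92.2, 89.3]	ft_force: [-2.1, 1.7, 6.7]
clock: 11.1	tool_pos: [526.8, -91.7, 89.3]	ft_force: [-1.9, 1.4, 7.8]
clock: 11.3	tool_pos: [526.8, -91.2, 89.3]	ft_force: [-0.4, -0.4, 7.8]
clock: 11.5	tool_pos: [526.7, -90.8, 89.3]	ft_force: [-1.4, -2.2, 7.1]
clock: 11.7	tool_pos: [526.7, -90.4, 89.3]	ft_force: [-1.4, -2.0, 6.0]
clock: 11.9	tool_pos: [526.7, -90.0, 89.3]	ft_force: [-0.9, -5.0, 6.3]
clock: 12.1	tool_pos: [526.6, -89.8, 89.3]	ft_force: [-0.1, -5.7, 5.7]
clock: 12.3	tool_pos: [526.7, -89.6, 89.3]	ft_force: [1.1, -7.5, 5.3]
clock: 12.5	tool_pos: [526.7, -89.4, 89.3]	ft_force: [1.5, -8.5, 4.6]
clock: 12.7	tool_pos: [526.6, -89.2, 89.3]	ft_force: [1.6, -10.6, 2.9]
clock: 12.9	tool_pos: [526.6, -89.1, 89.3]	ft_force: [1.3, -11.2, 2.8]
clock: 13.1	tool_pos: [526.6, -89.0, 89.3]	ft_force: [2.0, -14.3, 3.2]
clock: 13.3	tool_pos: [526.2, -83.7, 89.3]	ft_force: [-0.3, -1.0, 7.0]
```

First notch found: middle near y=-91 (slide about 55), riding out past -89. The second should lie near y=-36.

```bash

{ python3 -m jog '[[[0,0.04,0],[0,0,0]],[[0,0.04,0],[0,0,0]],[[0,0.04,0],[0,0,0]],[[0,0.04,0],[0,0,0]],[[0,0.03,0],[0,0,0]],[[0,0,0],[0,0,0]],[[0,0,0],[0,0,0]]]'
python3 -m jog '[[[0,0.005,0],[0,0,0]],[[0,0,0],[0,0,0]]]'
python3 -m jog '[[[0,0.005,0],[0,0,0]],[[0,0,0],[0,0,0]]]'
python3 -m jog '[[[0,0.005,0],[0,0,0]],[[0,0,0],[0,0,0]]]'
python3 -m jog '[[[0,0.005,0],[0,0,0]],[[0,0,0],[0,0,0]]]'
python3 -m jog '[[[0,0.005,0],[0,0,0]],[[0,0,0],[0,0,0]]]'
python3 -m jog '[[[0,0.005,0],[0,0,0]],[[0,0,0],[0,0,0]]]'
} | grep -e pos -e force: -e clock | grep -v grip | paste - - -
```

```text
clock: 14.0	tool_pos: [523.6, -42.0, 89.3]	ft_force: [-1.6, 2.1, 7.5]
clock: 14.2	tool_pos: [523.6, -41.8, 89.3]	ft_force: [-1.5, -0.1, 7.2]
clock: 14.4	tool_pos: [523.5, -40.9, 89.3]	ft_force: [-0.8, -0.9, 6.3]
clock: 14.6	tool_pos: [523.4, -39.7, 89.3]	ft_force: [-1.8, 0.1, 7.8]
clock: 14.8	tool_pos: [523.3, -38.2, 89.3]	ft_force: [-3.2, 2.1, 8.7]
clock: 15.0	tool_pos: [523.2, -37.1, 89.3]	ft_force: [-1.6, 1.4, 7.4]
clock: 15.2	tool_pos: [523.2, -36.7, 89.3]	ft_force: [-2.1, -0.4, 7.8]
```

```bash

{ python3 -m jog '[[[0,0.005,0],[0,0,0]],[[0,0,0],[0,0,0]]]'
python3 -m jog '[[[0,0.005,0],[0,0,0]],[[0,0,0],[0,0,0]]]'
python3 -m jog '[[[0,0.005,0],[0,0,0]],[[0,0,0],[0,0,0]]]'
python3 -m jog '[[[0,-0.008,0],[0,0,0]],[[0,0,0],[0,0,0]],[[0,0,0],[0,0,0]],[[0,0,0],[0,0,0]]]'
python3 -m jog '[[[0,0,0],[0,0,0]],[[0,0,0],[0,0,0]],[[0,0,0],[0,0,0]],[[0,0,0],[0,0,0]]]'
} | grep -e pos -e force: -e clock | paste - - - -
```

```text
clock: 15.4	tool_pos: [523.2, -36.1, 89.3]	ft_force: [-1.9, -0.6, 8.2]	grip_force: 41.3
clock: 15.6	tool_pos: [523.2, -35.8, 89.3]	ft_force: [-1.5, -1.4, 6.7]	grip_force: 41.3
clock: 15.8	tool_pos: [523.1, -35.3, 89.3]	ft_force: [-1.0, -3.0, 7.7]	grip_force: 41.3
clock: 16.2	tool_pos: [523.1, -35.8, 89.3]	ft_force: [-1.6, 0.0, 6.7]	grip_force: 41.3
clock: 16.6	tool_pos: [523.2, -35.8, 89.3]	ft_force: [-0.9, -1.6, 7.5]	grip_force: 41.3
```

```bash
python3 -c "
from rig import *
print(sign_off())"
```

```text
the job is handed in; nothing more can be done
None
```

I ran the carriage back to the end stop, then out to the second notch about 110 mm from it, and handed the job in still gripping the tab at about 41 N. I judged the ball seated from the feel of the force and the 55 mm spacing from the first notch; sign-off returned no verdict.

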